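Sweep the broken cup's sherds off the ware board into the scrap tray

ROBOT

A 7-joint arm with a two-finger parallel gripper is mounted at the origin on the work surface. World frame = base frame: x ahead of the robot, y to its left, z up, the work surface at z = 0. Lengths are in m, angles in rad, forces in N, time in s.
With the tool pointing down it reaches from about 0.425 to 0.875 m from the base axis. Payload 4.7 kg.
Tool frame: the origin (TCP) lies on the centre line of the jaws, within the pads' length; the fingertips stand 19 mm ahead of it and the grasp point (between the pads) is the TCP; z points along the fingers, y is the direction in which the jaws open and shut (so a half turn about z gives the same grasp; the last joint's range is limited). The gripper opens to 87 mm and grips with 3 to 60 N. Pads are 19 mm wide; open, the fingers measure 117 mm over their backs; the gripper's body (75 mm by 190 mm) begins 51 mm behind the grasp point.
Start: joints at [-1.105, 0.321, -0.07, 1.45, 0.023, 1.371, -0.057], TCP at [0.284, 0.585, 0.242] pointing down, gripper open.
Joint ranges: [-2.86, 2.86], [-0.3, 2.09], [-1.38, 1.24], [0.06, 2.45], [-1.56, 4.7], [0.09, 2.05], [-2.69, 2.69]. Speed limits (rad/s): [2.57, 2.57, 3.14, 3.14, 3.14, 3.14, 3.14].

INTERFACE

Orientations are given as a 3x3 rotation matrix whose columns are the frame's x, y, z axes.
In Python, from plant import * gives the robot as it stands.
- The arm moves only by the shell command python3 -m handwheel 'ROWS' [FORCE]. ROWS is JSON, a list that holds one entry, the list of rows, each a list of 7 numbers: the turn, a rotation vector about the tool's x, y, z in units of 6 degrees (1.0 is 6 degrees), then the shift along the tool's x, y, z in units of 40 mm (1.0 is 40 mm), then the closure, from -1 (fully open) to 1 (shut), so that 0 is half open. In form: [[[wx, wy, wz, tx, ty, tz, hand], ...]]. A call has 1 to 10 rows; each row is the pose to reach, as a shift and turn from the pose measured when the call began, along the tool's axes at that moment; what a row does not reach only later rows make up. A row lasts 1/12 s, in which the tool goes at most 41.7 mm and 7.16 degrees, less where a joint would pass 70% of its speed; a pose out of reach is approached as far as the arm can. A call with a gripper value outside its range is refused whole. The fingers move at their own pace and stop on an object; FORCE is the grip in N (left out, the last holds). Time passes only in rows, so rows that repeat a pose let the fingers close. It gives the time, the measured TCP pose, the force and the opening at its end, in the units of the state.
- get_state(): the state, without advancing time (a new reading comes with each control period).
- get_image(name): name is "scene" or "top" or "wrist"; returns a dict with "img" (384x512x3 uint8, red, green, blue), "intrinsics" (3x3 intrinsics, pixels), "T" (4x4, takes a point from camera to world coordinates); the wrist camera has in their place "T_tool_cam" (4x4, takes a point from camera to tool coordinates, whose origin is the TCP and whose axes are the flange's). Camera axes: x right, y down, z forward; pixel columns grow to the right and rows downward; lengths in m; the calibration is good to about 2 mm. A picture is of the moment at which its call begins: read the wrist's pose just before it. There is no depth.
- close_job(): hands the job in, once; it reports no verdict.
Trained networks look in a picture, given as the dict that the camera call returned (one of the last four; its "shot" number tells which), for a name from the list of things; names that differ only in an ending like _2 or _b are one class to them, and where a whole thing is asked for, a point or a joint stands for the part that bears it (a point fixed in the world has none). Each returns a list of dicts, best first, with "confidence" (0 to 1); they miss things now and then, are a little off and sometimes report something else, mostly with a low value. They report only what shows in the picture. A call takes as long as a camera call. They do not tell look-alikes from the thing itself.
- recognise(picture, target): "uv" ([column, row] in pixels, amid what is visible of it).
- outline_of(picture, target): "region" (384x512 bool, what is visible of it) and "uv" ([column, row] in pixels, amid what is visible of it).
- landmark_of(picture, target): "uv" ([column, row] in pixels: a listed point, or the origin of a listed thing).
The state is a dict: "t": time; "qpos": joint angles; "qvel": joint speeds; "joint_torque": joint torques, N m; "ee_pos": TCP position; "ee_rot": TCP orientation; "ft_force": force on the tool from outside, world axes, zero at the start; "wrist_torque": the same for the moment, N m; "opening": opening from 0.0 (shut) to 1.0 (fully open).
Only numpy, scipy, OpenCV 4.12 (cv2) and the standard library are available. Lean on these libraries where they do the work, as an engineer would, in place of code of your own. Each camera call takes 0.05 s, during which the arm holds its last target. There are 200 camera calls.

TASK

A cup has broken on the potter's ware board. Sweep its four sherds across the board with the fingers and over the board's edge into the steel scrap tray beside it, without picking any of them up, until all four lie in the tray and none is left on the board. Leave the three whole cups, the bowl and the tray where they stand.

Things in the scene. Friction and masses are not known exactly. Their poses are not given: they have to be found in the camera images.
- board: wooden ware board on the table, fixed: 340 mm along its x, 400 mm along its y, flat top 40 mm above the table (18 mm plywood on battens, square edges, no rim). Origin: centre of its underside, at table height; z up. The sherds start within 45 mm of its middle line x = 0, at least 63 mm apart along its y (centre to centre)
- tray: open rectangular scrap tray of bare steel sheet, loose (1.4 kg), on the table against one of the two y ends of the board (+y or -y, varies), parallel to it: 300 mm along its x (same direction as the board's x), 160 mm along its y, walls 32 mm high (8 mm lower than the board's top) and 3 mm thick, floor 3 mm; 2 mm gap between its wall and the board's edge. Origin: centre of its underside; z up
- bowl: round empty terracotta water bowl, 104 mm across, 55 mm tall, 320 g, loose on the table off the other end of the board. Origin: centre of its underside. Not part of the work
- cup_1: whole small clay cup of the same batch, round-bellied, with a band of dark diamonds; 72 mm across the belly, 42 mm across the foot, 48 mm tall, 110 g. Origin: centre of its foot, z up. Stands loose on the board, its centre 118 to 130 mm from the board's middle line (board x = 0) on the +x side
- cup_2: whole small clay cup of the same batch, round-bellied, with a band of dark diamonds; 72 mm across the belly, 42 mm across the foot, 48 mm tall, 110 g. Origin: centre of its foot, z up. Stands loose on the board, its centre 118 to 130 mm from the board's middle line (board x = 0) on the +x side
- cup_3: whole small clay cup of the same batch, round-bellied, with a band of dark diamonds; 72 mm across the belly, 42 mm across the foot, 48 mm tall, 110 g. Origin: centre of its foot, z up. Stands loose on the board, its centre 118 to 130 mm from the board's middle line (board x = 0) on the -x side
- sherd_1: largest piece of the broken cup's wall: a curved clay plate 7 mm thick lying hollow side down, 42 mm along its x (straight), 40 mm along its y (bowed), crown 12 mm high. Starts lying on the board. Loose, unfired-clay colour like the cups, roughly 14 to 28 g. Origin: centre of its underside, z up as it lies at the start
- sherd_2: middle piece of the broken cup's wall: curved plate 7 mm thick, hollow side down, 36 mm along its x, 38 mm along its y (bowed), crown 11 mm high. Starts lying on the board. Loose, unfired-clay colour like the cups, roughly 14 to 28 g. Origin: centre of its underside, z up as it lies at the start
- sherd_3: smallest piece of the broken cup's wall: curved plate 7 mm thick, hollow side down, 34 mm along its x, 32 mm along its y (bowed), one end narrower, crown 10 mm high. Starts lying on the board. Loose, unfired-clay colour like the cups, roughly 14 to 28 g. Origin: centre of its underside, z up as it lies at the start
- sherd_foot: broken foot of the cup: a flat piece of disc 8 mm thick with a curved stump of wall 13 to 16 mm high along its round side; about 34 mm along its x, 44 mm along its y. Starts lying on the board. Loose, unfired-clay colour like the cups, roughly 14 to 28 g. Origin: centre of its underside, z up as it lies at the start
There are look-alikes about, which are no part of the job. Leave any turquoise look-alike of the sherd_foot alone.

How it is judged:
By the outcome, as a careful person would: the job done as asked, in the order asked, and still so for the second after the job is handed in, with the robot touching nothing.
It also fails if it takes over 67 s, if anything falls off the work surface, if the arm or the gripper's body presses on something with over 40 N, if the wrist force passes 120 N, or if a joint passes its speed limit or range.

## Working session

There is one attempt and no reset: what is moved stays moved. The work goes in short steps, Python scripts to look and compute and a shell command to move; the robot and the scene stay as the last step left them, time stands still between calls to the robot, and variables do not carry over. Pictures are saved under pics/ and viewed, about 8 in all and at most 12, crops included, and the job is handed in when it is done.

```bash
ls; mkdir -p pics; python3 - <<'E'
from plant import *
import cv2,numpy as np
s=get_state();print(s['t'],s['ee_pos'],s['ee_rot'],s['opening'])
ims={n:get_image(n) for n in('scene','top')}
for n,p in ims.items():
    print(n,p['intrinsics'].tolist() if hasattr(p['intrinsics'],'tolist') else p['intrinsics'],np.round(p['T'],4).tolist(),p.get('shot'))
    cv2.imwrite(f'pics/{n}0.png',p['img'][:,:,::-1])
    for t in['board','tray','bowl','cup_1','sherd_1','sherd_2','sherd_3','sherd_foot']:
        print(n,t,[(np.round(d['uv']).tolist(),round(d['confidence'],2)) for d in recognise(p,t)])
E
cd pics; python3 -c "
import cv2
a=cv2.imread('scene0.png');b=cv2.imread('top0.png')
cv2.imwrite('top0b.png',cv2.resize(b,(800,600),interpolation=cv2.INTER_CUBIC))"
```

```text
pics
0.0 [0.28361293 0.58427568 0.24044209] [[-8.99661481e-01  4.36587532e-01 -7.39850834e-04]
 [ 4.36588141e-01  8.99659674e-01 -1.80729100e-03]
 [-1.23426760e-04 -1.94896020e-03 -9.99998093e-01]] 0.9976151153705357
scene [[424.5181414821481, 0.0, 246.6978624013185], [0.0, 424.5181414821481, 187.4499630309922], [0.0, 0.0, 1.0]] [[0.0386, 0.801, -0.5974, 1.1708], [0.9992, -0.0273, 0.0279, 0.0011], [0.006, -0.598, -0.8015, 0.8138], [0.0, 0.0, 0.0, 1.0]] 1
scene board [([247.0, 183.0], 0.57)]
scene tray []
scene bowl [([366.0, 177.0], 0.91)]
scene cup_1 [([199.0, 125.0], 0.93), ([192.0, 208.0], 0.66), ([266.0, 222.0], 0.57)]
scene sherd_1 [([182.0, 161.0], 0.68), ([125.0, 169.0], 0.59), ([304.0, 172.0], 0.49)]
scene sherd_2 [([182.0, 161.0], 0.68), ([125.0, 169.0], 0.59), ([304.0, 172.0], 0.49)]
scene sherd_3 [([182.0, 161.0], 0.68), ([125.0, 169.0], 0.59), ([304.0, 172.0], 0.49)]
scene sherd_foot [([225.0, 177.0], 0.69), ([250.0, 294.0], 0.69), ([173.0, 298.0], 0.57), ([212.0, 284.0], 0.54)]
top [[438.96639278236194, 0.0, 260.4406647542488], [0.0, 438.96639278236194, 191.99598455817832], [0.0, 0.0, 1.0]] [[0.0137, -0.9909, 0.1338, 0.5265], [-0.9996, -0.0102, 0.0264, 0.0058], [-0.0248, -0.1341, -0.9907, 0.9565], [0.0, 0.0, 0.0, 1.0]] 2
top board [([261.0, 237.0], 0.89)]
top tray [([286.0, 230.0], 0.63)]
top bowl [([244.0, 165.0], 0.52)]
top cup_1 [([318.0, 185.0], 0.94), ([317.0, 299.0], 0.88), ([244.0, 165.0], 0.65), ([129.0, 225.0], 0.43)]
top sherd_1 [([332.0, 259.0], 0.84), ([195.0, 234.0], 0.73), ([250.0, 230.0], 0.68)]
top sherd_2 [([332.0, 259.0], 0.84), ([195.0, 234.0], 0.73), ([250.0, 230.0], 0.68)]
top sherd_3 [([332.0, 259.0], 0.84), ([195.0, 234.0], 0.73), ([250.0, 230.0], 0.68)]
top sherd_foot [([297.0, 121.0], 0.78), ([284.0, 233.0], 0.75), ([339.0, 112.0], 0.52), ([261.0, 109.0], 0.48)]
```

View pics/top0b.png

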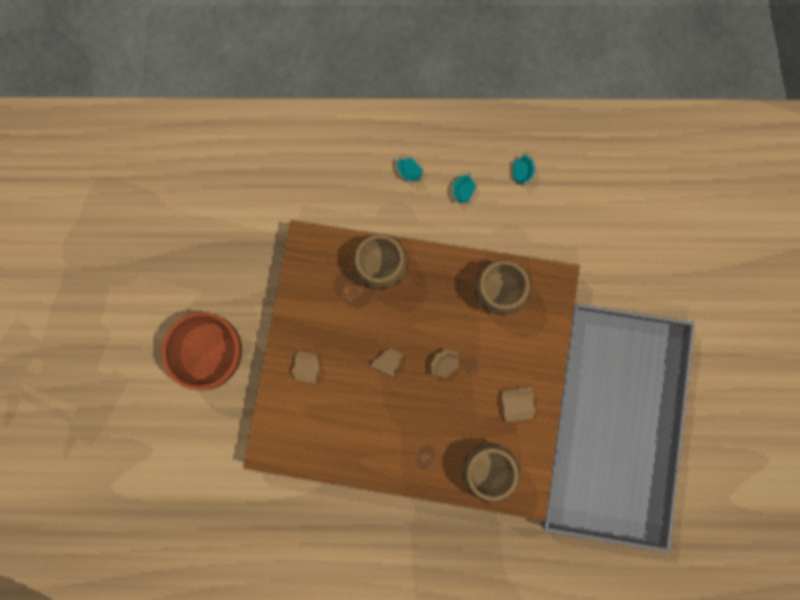

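View pics/scene0.png

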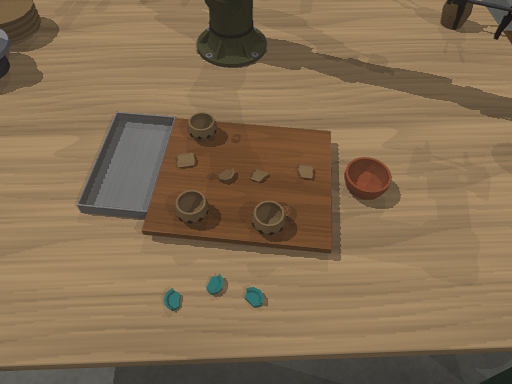

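The top view shows the four clay sherds in a row at about (518,405), (444,364), (388,361) and (306,367) in the 800x600 image. The tray is on the right (world -y), the bowl on the left, and three turquoise look-alikes lie on the table at the top, off the board. In the scene view the sherds are at (186,160), (227,176), (260,176) and (306,172), and the turquoise pieces at (174,299), (216,285) and (255,297).

The look-alikes for sherd_foot are the turquoise pieces at top (297,121), (339,112) and (261,109). The clay piece on the board at (284,233) is the one I want.

```bash
cat >h.py <<'E'
from plant import *
import cv2,numpy as np
def ray(p,uv):
    K=np.array(p['intrinsics']);T=np.array(p['T']);d=T[:3,:3]@np.linalg.solve(K,[*uv,1]);return T[:3,3],d/np.linalg.norm(d)
def onz(p,uv,z):
    o,d=ray(p,uv);return o+d*(z-o[2])/d[2]
def tri(rs):
    A=sum(np.eye(3)-np.outer(d,d) for o,d in rs);b=sum((np.eye(3)-np.outer(d,d))@o for o,d in rs)
    return np.linalg.solve(A,b)
# board frame: e = edge middle at tray, u = sweep direction, v = across
def bd(P,F): return np.array([(P[:2]-F[0])@F[1],(P[:2]-F[0])@F[2]])
E
python3 - <<'E'
from h import *
p=get_image('top');q=get_image('scene')
k=1/1.5625
C=[onz(p,np.array(c)*k,.04) for c in[(290,221),(578,265),(547,521),(245,467)]]
C2=[onz(q,c,.04) for c in[(331,246),(146,234),(177,119),(331,130)]]
print(np.round(C,3),np.round(C2,3))
C=np.array(C)
e=(C[1]+C[2])[:2]/2;u=(C[1]-C[0]+C[2]-C[3])[:2];u/=np.linalg.norm(u);v=np.array([-u[1],u[0]])
print('sizes',[round(float(np.linalg.norm(C[i]-C[i-1])),3) for i in range(4)],'e',e,'u',u,'v',v)
np.savez('F.npz',e=e,u=u,v=v)
prs={'s1':((332,259),(186,160)),'foot':((284,233),(227,176)),'s3':((248.5,231),(260,176)),'s2':((196,235),(306,172)),
'cupA':((243,168),(269,217)),'cupB':((322,184),(192,207)),'cupC':((315,303),(202,126)),'bowl':((129,224),(368,178))}
for n,(a,b) in prs.items():
    P=tri([ray(p,a),ray(q,b)]);Z=onz(p,a,.048 if n[0] in'sf' else .085)
    print(n,np.round(P,3),np.round(Z,3),'bd',np.round(bd(Z,(e,u,v)),3),np.round(bd(P,(e,u,v)),3))
x=p['img'];cv2.imwrite('pics/crop.png',cv2.resize(x[140:350,180:450,::-1],(790,614*790//790))[:600])
E
```

```text
[[ 0.758  0.193  0.04 ]
 [ 0.7   -0.2    0.04 ]
 [ 0.365 -0.154  0.04 ]
 [ 0.427  0.24   0.04 ]] [[ 0.751  0.196  0.04 ]
 [ 0.709 -0.188  0.04 ]
 [ 0.368 -0.143  0.04 ]
 [ 0.42   0.248  0.04 ]]
sizes [0.335, 0.397, 0.338, 0.399] e [ 0.53281524 -0.17700599] u [-0.15011562 -0.98866845] v [ 0.98866845 -0.15011562]
s1 [ 0.513 -0.115  0.047] [ 0.513 -0.118  0.048] bd [-0.056 -0.029] [-0.058 -0.029]
foot [ 0.565 -0.018  0.047] [ 0.564 -0.02   0.048] bd [-0.16   0.008] [-0.162  0.007]
s3 [0.568 0.057 0.047] [0.568 0.054 0.048] bd [-0.233 -0.   ] [-0.236 -0.001]
s2 [0.558 0.165 0.045] [0.558 0.162 0.048] bd [-0.339 -0.026] [-0.342 -0.026]
cupA [0.695 0.068 0.071] [0.693 0.065 0.085] bd [-0.263  0.122] [-0.267  0.124]
cupB [ 0.664 -0.093  0.07 ] [ 0.662 -0.094  0.085] bd [-0.101  0.115] [-0.103  0.117]
cupC [ 0.428 -0.078  0.073] [ 0.429 -0.079  0.085] bd [-0.081 -0.117] [-0.082 -0.119]
bowl [0.579 0.307 0.044] [0.577 0.291 0.085] bd [-0.469 -0.027] [-0.485 -0.026]
```

View pics/crop.png

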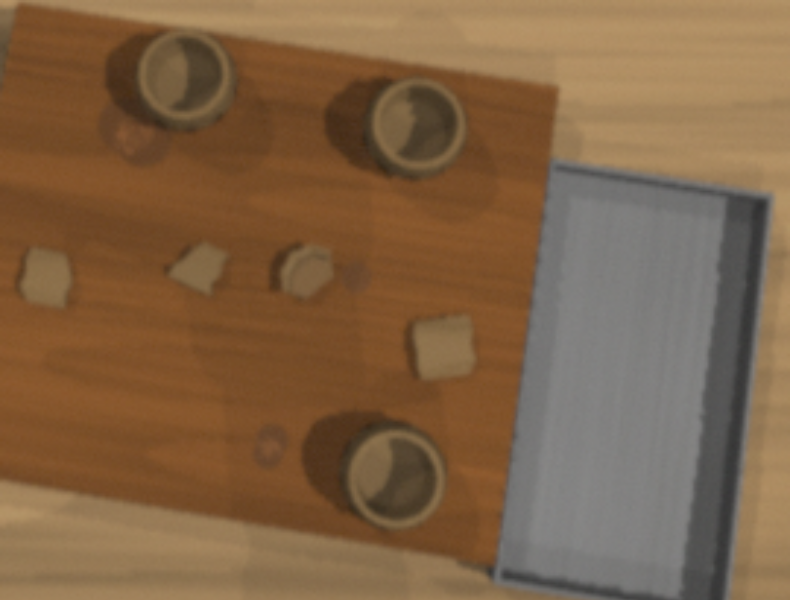

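The board frame is found. The board sides measure 0.335 to 0.399 m against 0.34 and 0.40, and the sherds stand at z of about 0.046. The crop confirms the four clay pieces on the board, with the foot being the one with the stump at crop (305,272). Next I'll work out the move to a point behind sherd_1.

```bash
cat >>h.py <<'E'
from scipy.spatial.transform import Rotation as Ro
_f=np.load('F.npz');F=(_f['e'],_f['u'],_f['v'])
def go(*gs):
    "rows for goals (u,v,z) from present pose"
    s=get_state();R=np.array(s['ee_rot']);p=np.array(s['ee_pos']);e,u,v=F
    y=np.array([*v,0]);z=np.array([0,0,-1.]);G=np.c_[np.cross(y,z),y,z]
    print('t',round(s['t'],2),'pos',np.round(p,4),'bd',np.round(bd(p,F),4),'op',round(s['opening'],3))
    for g in gs:
        P=np.array([*(e+g[0]*u+g[1]*v),g[2]])
        print(g,np.round(Ro.from_matrix(R.T@G).as_rotvec()/np.radians(6),2),np.round(R.T@(P-p)/.04,2),np.round(P,3))
E
python3 -c "
from h import *
go((-.105,-.029,.2),(-.105,-.029,.062))"
```

```text
t 1.0 pos [0.2838 0.5848 0.2416] bd [-0.7158 -0.3606] op 1.001
(-0.105, -0.029, 0.2) [ 0.   -0.   12.13] [-12.44 -12.13   1.04] [ 0.52  -0.069  0.2  ]
(-0.105, -0.029, 0.062) [ 0.   -0.   12.13] [-12.44 -12.13   4.49] [ 0.52  -0.069  0.062]
```

```bash
python3 -m handwheel '[[[0,0,12.13,-12.44,-12.13,1.04,0.75],[0,0,12.13,-12.44,-12.13,1.04,0.75],[0,0,12.13,-12.44,-12.13,1.04,0.75],[0,0,12.13,-12.44,-12.13,1.04,0.75],[0,0,12.13,-12.44,-12.13,1.04,0.75],[0,0,12.13,-12.44,-12.13,1.04,0.75],[0,0,12.13,-12.44,-12.13,1.04,0.75],[0,0,12.13,-12.44,-12.13,1.04,0.75],[0,0,12.13,-12.44,-12.13,1.04,0.75],[0,0,12.13,-12.44,-12.13,1.04,0.75]]]' 20
python3 -c "
from h import *
go((-.105,-.029,.2))"
```

```text
t: 1.83
ee_pos: [0.4253, 0.1916, 0.2169]
ee_rot: [[0.137, 0.991, 0.001], [0.991, -0.137, 0.001], [0.001, 0.001, -1.0]]
ft_force: [1.2, -0.1, -0.5]
opening: 0.326
t 1.83 pos [0.4253 0.1916 0.2169] bd [-0.3483 -0.1617] op 0.326
(-0.105, -0.029, 0.2) [ 0.01 -0.01  0.13] [-6.13  3.23  0.42] [ 0.52  -0.069  0.2  ]
```

```bash
python3 -m handwheel '[[[0,0,0.13,-6.13,3.23,0.42,0.75],[0,0,0.13,-6.13,3.23,0.42,0.75],[0,0,0.13,-6.13,3.23,0.42,0.75],[0,0,0.13,-6.13,3.23,0.42,0.75],[0,0,0.13,-6.13,3.23,0.42,0.75],[0,0,0.13,-6.13,3.23,0.42,0.75],[0,0,0.13,-6.13,3.23,0.42,0.75],[0,0,0.13,-6.13,3.23,0.42,0.75],[0,0,0.13,-6.13,3.23,0.42,0.75],[0,0,0.13,-6.13,3.23,0.42,0.75]]]'
python3 - <<'E'
from h import *
go((-.105,-.029,.07),(-.105,-.029,.062),(.03,-.029,.062))
p=get_image('wrist');cv2.imwrite('pics/w1.png',p['img'][:,:,::-1])
E
```

```text
t: 2.67
ee_pos: [0.5197, -0.068, 0.1999]
ee_rot: [[0.15, 0.989, 0.0], [0.989, -0.15, 0.002], [0.002, 0.0, -1.0]]
ft_force: [0.1, 0.4, 0.3]
opening: 0.125
t 2.67 pos [ 0.5197 -0.068   0.1999] bd [-0.1058 -0.0294] op 0.125
(-0.105, -0.029, 0.07) [ 0.   -0.02  0.01] [-0.03  0.01  3.25] [ 0.52  -0.069  0.07 ]
(-0.105, -0.029, 0.062) [ 0.   -0.02  0.01] [-0.03  0.01  3.45] [ 0.52  -0.069  0.062]
(0.03, -0.029, 0.062) [ 0.   -0.02  0.01] [-3.4   0.01  3.44] [ 0.5   -0.202  0.062]
```

View pics/w1.png

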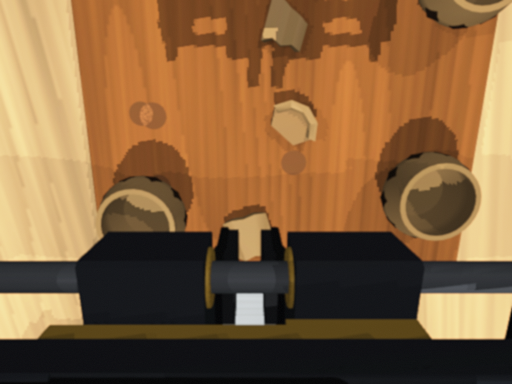

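The wrist view shows the foot at (294,122), s3 at (285,25), sherd_1 partly hidden by the fingers at (250,235), and the tray between the fingers at (250,308). Before lowering I'll check where the landing point projects.

```bash
python3 - <<'E'
from h import *
s=get_state();p=get_image('wrist');R=np.array(s['ee_rot']);t=np.array(s['ee_pos'])
T=np.eye(4);T[:3,:3]=R;T[:3,3]=t;T=T@np.array(p['T_tool_cam']);p['T']=T
print('cam bd',bd(T[:3,3],F),T[2,3])
for uv in[(250,210),(250,235),(294,122),(294,145)]: print(uv,np.round(bd(onz(p,uv,.045),F),3))
E
```

```text
cam bd [-0.17816655 -0.02940352] 0.3433304783028517
(250, 210) [-0.083 -0.029]
(250, 235) [-0.059 -0.028]
(294, 122) [-0.161  0.008]
(294, 145) [-0.142  0.009]
```

```bash
python3 -m handwheel '[[[0,0,0,0,0,0.9,0.75],[0,0,0,0,0,1.8,0.75],[0,0,0,0,0,2.6,0.75],[0,0,0,0,0,3.2,0.75],[0,0,0,0,0,3.43,0.75],[0,0,0,0,0,3.43,0.75]]]'
python3 -c "
from h import *
go((0,-.029,.062),(.03,-.029,.062))"
```

```text
t: 3.27
ee_pos: [0.5183, -0.0652, 0.0615]
ee_rot: [[0.145, 0.989, -0.003], [0.989, -0.145, 0.002], [0.002, -0.004, -1.0]]
ft_force: [0.5, -0.9, -0.4]
opening: 0.124
t 3.27 pos [ 0.5183 -0.0652  0.0615] bd [-0.1084 -0.0311] op 0.124
(0, -0.029, 0.062) [-0.03 -0.02  0.05] [-2.71  0.04 -0.02] [ 0.504 -0.173  0.062]
(0.03, -0.029, 0.062) [-0.03 -0.02  0.05] [-3.46  0.03 -0.02] [ 0.5   -0.202  0.062]
```

```bash
python3 -m handwheel '[[[0,0,0.05,-0.4,0.04,-0.02,0.75],[0,0,0.05,-0.8,0.04,-0.02,0.75],[0,0,0.05,-1.2,0.04,-0.02,0.75],[0,0,0.05,-1.6,0.04,-0.02,0.75],[0,0,0.05,-2.0,0.04,-0.02,0.75],[0,0,0.05,-2.4,0.04,-0.02,0.75],[0,0,0.05,-2.8,0.04,-0.02,0.75],[0,0,0.05,-3.1,0.04,-0.02,0.75],[0,0,0.05,-3.4,0.04,-0.02,0.75],[0,0,0.05,-3.6,0.04,-0.02,0.75]]]'
python3 -c "
from h import *
go((.04,-.029,.062),(.04,-.029,.14),(-.198,.006,.14),(-.198,.006,.062))
p=get_image('top');cv2.imwrite('pics/t2.png',cv2.resize(p['img'][140:350,180:450,::-1],(790,600)))"
```

```text
t: 4.1
ee_pos: [0.5, -0.2085, 0.0634]
ee_rot: [[0.15, 0.989, -0.001], [0.989, -0.15, 0.002], [0.002, -0.001, -1.0]]
ft_force: [0.0, -0.2, 0.4]
opening: 0.129
t 4.1 pos [ 0.5    -0.2085  0.0634] bd [ 0.0361 -0.0277] op 0.129
(0.04, -0.029, 0.062) [-0.01 -0.02  0.01] [-0.1  -0.03  0.03] [ 0.498 -0.212  0.062]
(0.04, -0.029, 0.14) [-0.01 -0.02  0.01] [-0.1  -0.03 -1.92] [ 0.498 -0.212  0.14 ]
(-0.198, 0.006, 0.14) [-0.01 -0.02  0.01] [ 5.85  0.84 -1.91] [0.568 0.018 0.14 ]
(-0.198, 0.006, 0.062) [-0.01 -0.02  0.01] [5.85 0.85 0.04] [0.568 0.018 0.062]
```

View pics/t2.png

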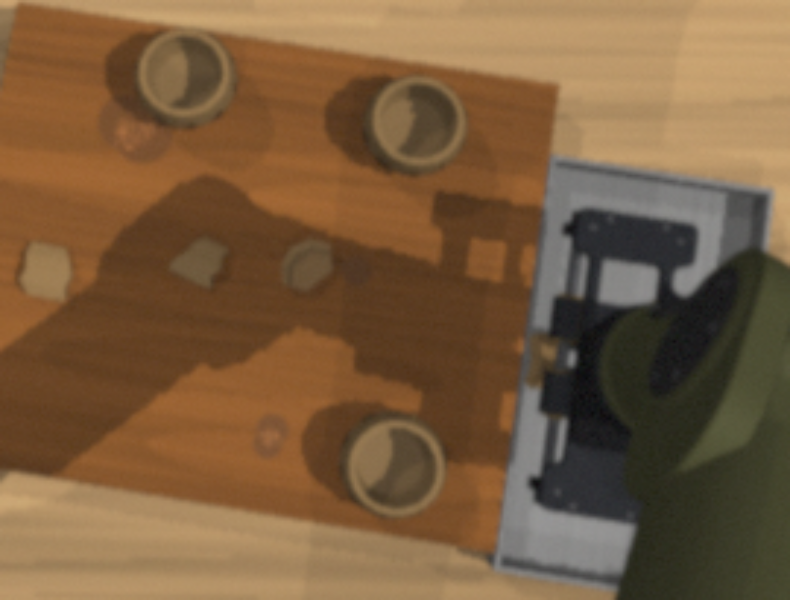

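Sherd_1 has left its place on the board. The clay-coloured patch at (545,355) beside the fingers could be the finger pads or the sherd, so I'll lift, move back over the gap behind the foot, and check from there.

```bash
python3 -m handwheel '[[[0,0,0,0,0,-1,0.75],[0,0,0,0,0,-1.9,0.75],[0,0,0,1,0.2,-1.9,0.75],[0,0,0,2,0.4,-1.9,0.75],[0,0,0,3,0.6,-1.9,0.75],[0,0,0,4,0.7,-1.9,0.75],[0,0,0,5,0.8,-1.9,0.75],[0,0,0,5.85,0.84,-1.9,0.75],[0,0,0,5.85,0.84,-1.9,0.75],[0,0,0,5.85,0.84,-1.9,0.75]]]'
cat >>h.py <<'E'
def wrist():
    s=get_state();p=get_image('wrist');T=np.eye(4);T[:3,:3]=s['ee_rot'];T[:3,3]=s['ee_pos'];p['T']=T@np.array(p['T_tool_cam']);return p
E
python3 - <<'E'
from h import *
go((-.198,.006,.062),(.04,.006,.062))
p=get_image('top');q=get_image('scene');w=wrist()
a=cv2.resize(p['img'][190:350,300:450],(450,480));b=cv2.resize(q['img'][90:250,60:177],(350,480))
cv2.imwrite('pics/t3.png',np.hstack([a,b])[:,:,::-1])
for n,i in(('top',p),('scene',q),('wrist',w)):
  for c in('sherd_1','sherd_foot'): print(n,c,[(np.round(d['uv']).tolist(),round(d['confidence'],2),np.round(bd(onz(i,d['uv'],.047),F),3).tolist()) for d in recognise(i,c)])
E
```

```text
t: 4.98
ee_pos: [0.5685, 0.0205, 0.1398]
ee_rot: [[0.144, 0.99, -0.001], [0.99, -0.144, 0.002], [0.002, -0.001, -1.0]]
ft_force: [-1.1, -0.8, -0.4]
opening: 0.126
t 4.98 pos [0.5685 0.0205 0.1398] bd [-0.2006  0.0056] op 0.126
(-0.198, 0.006, 0.062) [-0.01 -0.02  0.06] [-0.07  0.01  1.94] [0.568 0.018 0.062]
(0.04, 0.006, 0.062) [-0.01 -0.02  0.06] [-6.02 -0.02  1.94] [ 0.533 -0.217  0.062]
top sherd_1 [([196.0, 233.0], 0.8, [-0.339, -0.022]), ([366.0, 267.0], 0.7, [0.015, -0.032])]
top sherd_foot [([338.0, 110.0], 0.61, [-0.087, 0.284]), ([298.0, 120.0], 0.54, [-0.168, 0.25]), ([262.0, 106.0], 0.45, [-0.25, 0.27])]
scene sherd_1 [([305.0, 171.0], 0.6, [-0.341, -0.027]), ([191.0, 204.0], 0.39, [-0.096, 0.095])]
scene sherd_foot [([174.0, 300.0], 0.8, [-0.106, 0.313]), ([252.0, 296.0], 0.79, [-0.251, 0.289]), ([228.0, 179.0], 0.74, [-0.166, 0.016]), ([213.0, 285.0], 0.54, [-0.174, 0.275])]
wrist sherd_1 [([189.0, 3.0], 0.69, [-0.326, -0.031]), ([235.0, 150.0], 0.66, [-0.236, -0.003])]
wrist sherd_foot [([247.0, 245.0], 0.74, [-0.166, 0.005])]
```

View pics/t3.png

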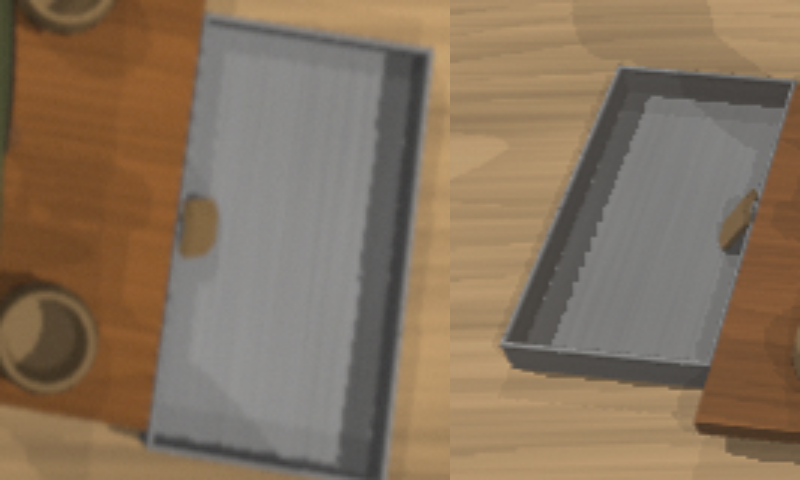

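Sherd_1 is in the tray, leaning against the board-side wall at (200,227) in the left half. The foot is next.

```bash
python3 -m handwheel '[[[0,0,0.06,-0.05,0.01,0.8,0.75],[0,0,0.06,-0.05,0.01,1.5,0.75],[0,0,0.06,-0.05,0.01,1.92,0.75],[0,0,0.06,-0.05,0.01,1.94,0.75]]]' && python3 -m handwheel '[[[0,0,0,-0.4,0,0,0.75],[0,0,0,-0.8,0,0,0.75],[0,0,0,-1.2,0,0,0.75],[0,0,0,-1.6,0,0,0.75],[0,0,0,-2.0,0,0,0.75],[0,0,0,-2.4,0,0,0.75],[0,0,0,-2.8,0,0,0.75],[0,0,0,-3.2,0,0,0.75],[0,0,0,-3.6,0,0,0.75],[0,0,0,-4.0,0,0,0.75]]]'
python3 - <<'E'
from h import *
go((.04,.006,.062))
w=wrist();cv2.imwrite('pics/w4.png',w['img'][:,:,::-1])
E
```

```text
t: 5.77
ee_pos: [0.5676, 0.0128, 0.0604]
ee_rot: [[0.16, 0.987, -0.003], [0.987, -0.16, 0.0], [-0.0, -0.003, -1.0]]
ft_force: [-1.5, 0.5, 1.3]
opening: 0.126
t: 6.6
ee_pos: [0.5419, -0.1462, 0.0605]
ee_rot: [[0.16, 0.987, -0.002], [0.987, -0.16, 0.0], [0.0, -0.003, -1.0]]
ft_force: [1.5, -0.3, 0.5]
opening: 0.128
t 6.6 pos [ 0.5419 -0.1462  0.0605] bd [-0.0318  0.0043] op 0.128
(0.04, 0.006, 0.062) [-0.02 -0.   -0.1 ] [-1.79  0.06 -0.04] [ 0.533 -0.217  0.062]
```

View pics/w4.png

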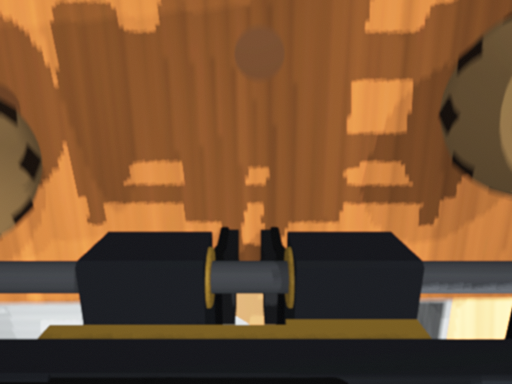

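The foot isn't left behind: the swept strip behind the fingers is empty and there is clay ahead of them at (250,305). I'll finish the stroke.

```bash
python3 -m handwheel '[[[0,0,-0.1,-0.4,0.06,-0.04,0.75],[0,0,-0.1,-0.8,0.06,-0.04,0.75],[0,0,-0.1,-1.1,0.06,-0.04,0.75],[0,0,-0.1,-1.4,0.06,-0.04,0.75],[0,0,-0.1,-1.7,0.06,-0.04,0.75],[0,0,-0.1,-1.95,0.06,-0.04,0.75],[0,0,-0.1,-1.95,0.06,-0.04,0.75]]]'
python3 - <<'E'
from h import *
go((.04,.006,.14),(-.276,-.002,.14),(-.276,-.002,.062))
E
```

```text
t: 7.23
ee_pos: [0.5297, -0.2306, 0.0627]
ee_rot: [[0.157, 0.988, -0.003], [0.988, -0.157, -0.004], [-0.004, -0.002, -1.0]]
ft_force: [0.4, -0.6, -0.4]
opening: 0.124
t 7.23 pos [ 0.5297 -0.2306  0.0627] bd [0.0535 0.0049] op 0.124
(0.04, 0.006, 0.14) [-0.02  0.04 -0.07] [ 0.33  0.02 -1.93] [ 0.533 -0.217  0.14 ]
(-0.276, -0.002, 0.14) [-0.02  0.04 -0.07] [ 8.23 -0.24 -1.97] [0.572 0.096 0.14 ]
(-0.276, -0.002, 0.062) [-0.02  0.04 -0.07] [ 8.23 -0.23 -0.02] [0.572 0.096 0.062]
```

```bash
python3 -m handwheel '[[[0,0,-0.07,0,0,-1,0.75],[0,0,-0.07,0.3,0,-1.9,0.75],[0,0,-0.07,1.3,0,-1.95,0.75],[0,0,-0.07,2.3,-0.1,-1.95,0.75],[0,0,-0.07,3.3,-0.1,-1.95,0.75],[0,0,-0.07,4.3,-0.1,-1.95,0.75],[0,0,-0.07,5.3,-0.2,-1.95,0.75],[0,0,-0.07,6.3,-0.23,-1.95,0.75],[0,0,-0.07,7.3,-0.23,-1.95,0.75],[0,0,-0.07,8.3,-0.23,-1.95,0.75]]]'
python3 - <<'E'
from h import *
go((-.285,-.002,.14),(-.285,-.002,.062))
p=get_image('top');q=get_image('scene')
a=cv2.resize(p['img'][170:350,270:450],(450,480));b=cv2.resize(q['img'][90:250,60:177],(350,480))
cv2.imwrite('pics/t5.png',np.hstack([a,b])[:,:,::-1])
w=wrist()
print([(np.round(d['uv']).tolist(),round(d['confidence'],2),np.round(bd(onz(w,d['uv'],.047),F),3).tolist()) for d in recognise(w,'sherd_3')])
E
```

```text
t: 8.07
ee_pos: [0.5725, 0.1021, 0.1395]
ee_rot: [[0.149, 0.989, -0.003], [0.989, -0.149, -0.003], [-0.003, -0.002, -1.0]]
ft_force: [0.9, 0.1, -0.4]
opening: 0.118
t 8.07 pos [0.5725 0.1021 0.1395] bd [-0.2819 -0.0026] op 0.118
(-0.285, -0.002, 0.14) [-0.02  0.03  0.01] [ 0.08  0.02 -0.01] [0.574 0.105 0.14 ]
(-0.285, -0.002, 0.062) [-0.02  0.03  0.01] [0.08 0.02 1.94] [0.574 0.105 0.062]
[([215.0, 129.0], 0.98, [-0.342, -0.027]), ([245.0, 253.0], 0.75, [-0.252, -0.007])]
```

View pics/t5.png

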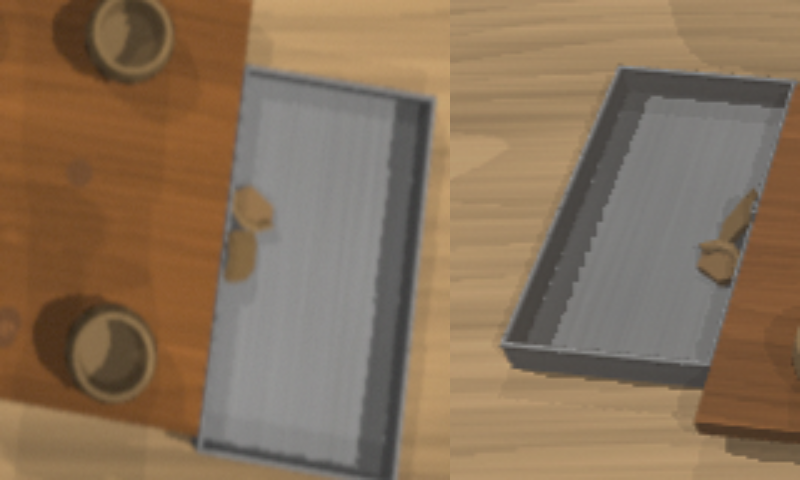

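The foot now lies in the tray beside sherd_1, at (252,208) and (240,255) on the left. I'll sweep s3 along a line turned 9° toward +v, with the fingers turned to match, so it lands clear of those two.

```bash
python3 -m handwheel '[[[0,0,-0.8,0.08,-0.17,0,0.75],[0,0,-1.5,0.08,-0.17,0.6,0.75],[0,0,-1.5,0.08,-0.17,1.3,0.75],[0,0,-1.5,0.08,-0.17,1.88,0.75],[0,0,-1.5,0.08,-0.17,1.93,0.75],[0,0,-1.5,0.08,-0.17,1.93,0.75]]]' && python3 -m handwheel '[[[0,0,0,-0.4,0,0,0.75],[0,0,0,-0.8,0,0,0.75],[0,0,0,-1.2,0,0,0.75],[0,0,0,-1.6,0,0,0.75],[0,0,0,-2.0,0,0,0.75],[0,0,0,-2.4,0,0,0.75],[0,0,0,-2.8,0,0,0.75],[0,0,0,-3.2,0,0,0.75],[0,0,0,-3.6,0,0,0.75],[0,0,0,-4.0,0,0,0.75]]]'
python3 - <<'E'
from h import *
go((-.12,.016,.062),(.045,.043,.062))
q=get_image('scene');w=wrist()
cv2.imwrite('pics/t6.png',np.hstack([cv2.resize(w['img'],(400,300)),cv2.resize(q['img'][80:260,100:340],(400,300))])[:,:,::-1])
E
```

```text
t: 8.77
ee_pos: [0.5653, 0.1034, 0.061]
ee_rot: [[-0.009, 1.0, -0.005], [1.0, 0.009, -0.005], [-0.005, -0.005, -1.0]]
ft_force: [0.5, 0.0, 0.2]
opening: 0.127
t: 9.6
ee_pos: [0.5666, -0.0584, 0.0627]
ee_rot: [[-0.007, 1.0, -0.005], [1.0, 0.007, -0.005], [-0.005, -0.005, -1.0]]
ft_force: [0.4, -0.5, -0.7]
opening: 0.126
t 9.6 pos [ 0.5666 -0.0584  0.0627] bd [-0.1223  0.0156] op 0.126
(-0.12, 0.016, 0.062) [-0.04  0.05  1.51] [-0.06  0.    0.02] [ 0.567 -0.061  0.062]
(0.045, 0.043, 0.062) [-0.04  0.05  1.51] [-4.24  0.02  0.04] [ 0.569 -0.228  0.062]
```

View pics/t6.png

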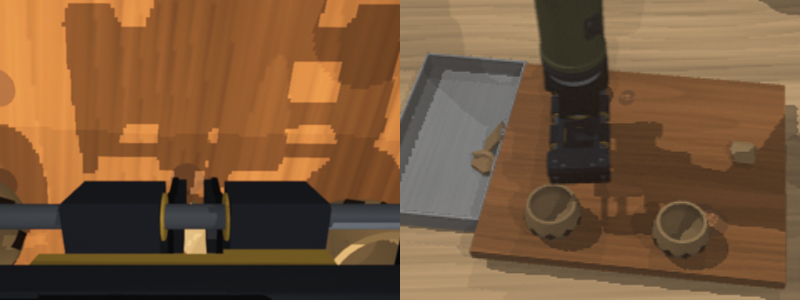

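s3 is ahead of the fingers at (196,243) and nothing is left behind them. I'll carry on over the edge.

```bash
python3 -m handwheel '[[[0,0,0,-0.5,0,0,0.75],[0,0,0,-1.0,0,0,0.75],[0,0,0,-1.5,0,0,0.75],[0,0,0,-2.0,0,0,0.75],[0,0,0,-2.5,0,0.02,0.75],[0,0,0,-3.0,0,0.02,0.75],[0,0,0,-3.5,0,0.02,0.75],[0,0,0,-3.9,0,0.02,0.75],[0,0,0,-4.25,0,0.02,0.75],[0,0,0,-4.25,0,0.02,0.75]]]'
python3 - <<'E'
from h import *
go((.045,.043,.14),(-.385,-.026,.14))
E
```

```text
t: 10.53
ee_pos: [0.5664, -0.2344, 0.0639]
ee_rot: [[0.002, 1.0, -0.004], [1.0, -0.002, -0.009], [-0.009, -0.004, -1.0]]
ft_force: [0.7, -0.8, 0.4]
opening: 0.122
t 10.53 pos [ 0.5664 -0.2344  0.0639] bd [0.0517 0.0418] op 0.122
(0.045, 0.043, 0.14) [-0.03  0.09  1.42] [ 0.14  0.05 -1.9 ] [ 0.569 -0.228  0.14 ]
(-0.385, -0.026, 0.14) [-0.03  0.09  1.42] [11.03 -0.06 -2.  ] [0.565 0.208 0.14 ]
```

```bash
python3 -m handwheel '[[[0,0,0,0,0,-1,0.75],[0,0,0,0,0,-1.95,0.75],[0,0,0.5,1,0,-2,0.75],[0,0,1,2,0,-2,0.75],[0,0,1.5,3,0,-2,0.75],[0,0,2,4,0,-2,0.75],[0,0,2,5,0,-2,0.75],[0,0,2,6,0,-2,0.75],[0,0,2,7,0,-2,0.75],[0,0,2,8,0,-2,0.75]]]'
python3 - <<'E'
from h import *
go((-.385,-.0234,.14),(-.385,-.0234,.062))
p=get_image('top');q=get_image('scene')
a=cv2.resize(p['img'][170:350,270:450],(450,480));b=cv2.resize(q['img'][90:250,60:177],(350,480))
cv2.imwrite('pics/t7.png',np.hstack([a,b])[:,:,::-1])
w=wrist()
print([(np.round(d['uv']).tolist(),round(d['confidence'],2),np.round(bd(onz(w,d['uv'],.047),F),3).tolist()) for d in recognise(w,'sherd_2')])
E
```

```text
t: 11.37
ee_pos: [0.5662, 0.0901, 0.1415]
ee_rot: [[0.208, 0.978, -0.004], [0.978, -0.208, -0.008], [-0.008, -0.002, -1.0]]
ft_force: [0.6, -0.4, 0.3]
opening: 0.126
t 11.37 pos [0.5662 0.0901 0.1415] bd [-0.2691 -0.0071] op 0.126
(-0.385, -0.0234, 0.14) [-0.02  0.08 -0.56] [ 2.87 -0.58  0.01] [0.567 0.207 0.14 ]
(-0.385, -0.0234, 0.062) [-0.02  0.08 -0.56] [ 2.88 -0.57  1.96] [0.567 0.207 0.062]
[([217.0, 112.0], 0.59, [-0.342, -0.027])]
```

View pics/t7.png

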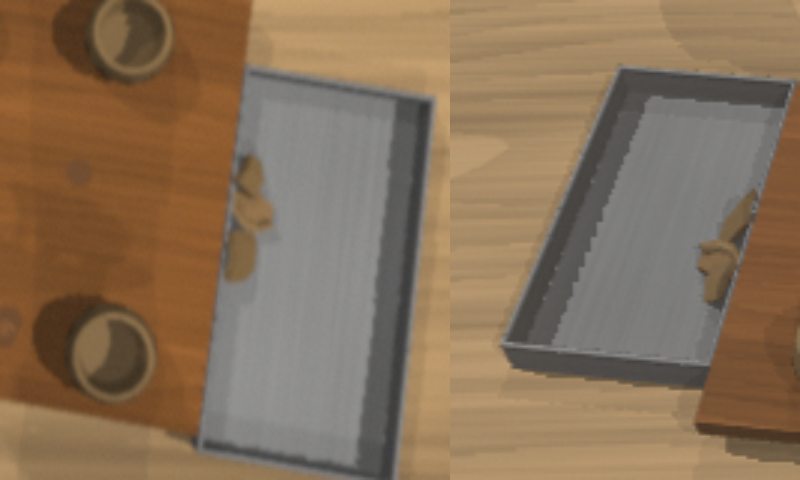

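Three sherds are now in the tray, at (252,175), (252,210) and (240,255) on the left. Sherd_2, at board (-0.342,-0.027), is the last.

```bash
python3 -m handwheel '[[[0,0,0,0.9,-0.2,0,0.75],[0,0,0,1.8,-0.4,0,0.75],[0,0,0,2.6,-0.57,0,0.75],[0,0,0,2.88,-0.57,0,0.75],[0,0,0,2.88,-0.57,0.7,0.75],[0,0,0,2.88,-0.57,1.4,0.75],[0,0,0,2.88,-0.57,1.88,0.75],[0,0,0,2.88,-0.57,1.95,0.75],[0,0,0,2.88,-0.57,1.95,0.75]]]' && python3 -m handwheel '[[[0,0,0,-0.5,0,0,0.75],[0,0,0,-1.0,0,0,0.75],[0,0,0,-1.5,0,0,0.75],[0,0,0,-2.0,0,0,0.75],[0,0,0,-2.5,0,0,0.75],[0,0,0,-3.0,0,0,0.75],[0,0,0,-3.5,0,0,0.75],[0,0,0,-4.0,0,0,0.75],[0,0,0,-4.5,0,0,0.75],[0,0,0,-5.0,0,0,0.75]]]'
python3 - <<'E'
from h import *
go((.05,-.05,.062))
q=get_image('scene');w=wrist()
for n,i in(('w',w),('s',q)):print(n,[(np.round(d['uv']).tolist(),round(d['confidence'],2),np.round(bd(onz(i,d['uv'],.047),F),3).tolist()) for d in recognise(i,'sherd_2')])
cv2.imwrite('pics/t8.png',np.hstack([cv2.resize(w['img'],(400,300)),cv2.resize(q['img'][80:260,100:340],(400,300))])[:,:,::-1])
E
```

```text
t: 12.32
ee_pos: [0.5668, 0.2045, 0.0611]
ee_rot: [[0.207, 0.978, -0.006], [0.978, -0.207, -0.01], [-0.011, -0.004, -1.0]]
ft_force: [-0.7, 0.4, 0.3]
opening: 0.126
t: 13.15
ee_pos: [0.5255, 0.007, 0.0644]
ee_rot: [[0.208, 0.978, -0.005], [0.978, -0.208, -0.01], [-0.011, -0.003, -1.0]]
ft_force: [-0.3, -0.4, -0.5]
opening: 0.122
t 13.15 pos [0.5255 0.007  0.0644] bd [-0.1808 -0.0348] op 0.122
(0.05, -0.05, 0.062) [-0.03  0.1  -0.57] [-5.78 -0.04  0.12] [ 0.476 -0.219  0.062]
w [([250.0, 307.0], 0.69, [-0.142, -0.037])]
s [([147.0, 183.0], 0.63, [0.013, 0.049]), ([156.0, 162.0], 0.45, [0.008, -0.013])]
```

View pics/t8.png

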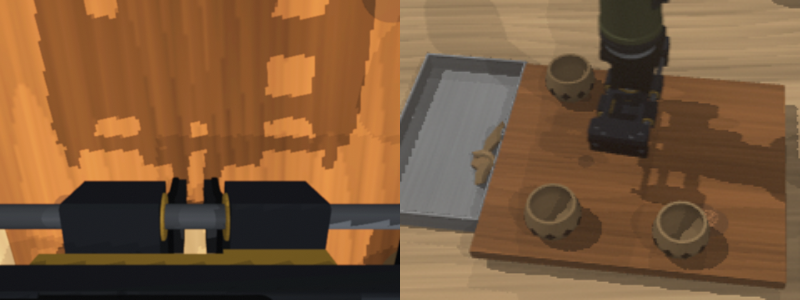

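Sherd_2 is still ahead of the fingers at board (-0.142,-0.037). I'll continue, correcting the slight rise in height.

```bash
python3 -m handwheel '[[[0,0.1,0,-0.5,0,0.06,0.75],[0,0.1,0,-1.0,0,0.07,0.75],[0,0.1,0,-1.5,0,0.08,0.75],[0,0.1,0,-2.0,0,0.08,0.75],[0,0.1,0,-2.5,0,0.09,0.75],[0,0.1,0,-3.0,0,0.09,0.75],[0,0.1,0,-3.5,0,0.1,0.75],[0,0.1,0,-4.0,0,0.1,0.75],[0,0.1,0,-4.4,0,0.1,0.75],[0,0.1,0,-4.8,0,0.11,0.75]]]' && python3 -m handwheel '[[[0,0,0,-0.4,0,0,0.75],[0,0,0,-0.8,0,0,0.75],[0,0,0,-1.2,0,0,0.75],[0,0,0,-1.35,0,0,0.75],[0,0,0,-1.35,0,-1,0.75],[0,0,0,-1.35,0,-2,0.75]]]' && python3 -m handwheel '[[[0,0,0,1,0,-1,0.75],[0,0,0,2,0,-1,0.75],[0,0,0,3,0,-1,0.75],[0,0,0,4,0,-1,0.75],[0,0,0,5,0,-1,0.75],[0,0,0,6,0,-1,0.75],[0,0,0,7,0,-1,0.75],[0,0,0,8,0,-1,0.75],[0,0,0,8,0,-1,0.75]]]'
python3 - <<'E'
from h import *
go()
p=get_image('top');q=get_image('scene')
a=cv2.resize(p['img'][140:350,180:450],(450,350));b=cv2.resize(q['img'][90:250,60:177],(350,480))
a=np.vstack([a,np.zeros((130,450,3),np.uint8)])
cv2.imwrite('pics/t9.png',np.hstack([a,b])[:,:,::-1])
for c in('cup_1','bowl'):print(c,[(np.round(d['uv']).tolist(),round(d['confidence'],2)) for d in recognise(p,c)])
E
```

```text
t: 14.18
ee_pos: [0.4864, -0.1794, 0.0623]
ee_rot: [[0.208, 0.978, -0.002], [0.978, -0.208, 0.001], [0.001, -0.002, -1.0]]
ft_force: [1.1, 0.5, 0.6]
opening: 0.125
t: 14.68
ee_pos: [0.4737, -0.231, 0.1411]
ee_rot: [[0.208, 0.978, -0.008], [0.978, -0.208, 0.002], [0.0, -0.008, -1.0]]
ft_force: [1.1, -0.1, 0.6]
opening: 0.125
t: 15.43
ee_pos: [0.5407, 0.0948, 0.1813]
ee_rot: [[0.194, 0.981, -0.007], [0.981, -0.194, 0.008], [0.006, -0.009, -1.0]]
ft_force: [-0.2, 0.7, -0.8]
opening: 0.127
t 15.43 pos [0.5407 0.0948 0.1813] bd [-0.2699 -0.033 ] op 0.127
cup_1 [([315.0, 300.0], 0.98), ([320.0, 182.0], 0.96), ([244.0, 165.0], 0.79)]
bowl [([119.0, 228.0], 0.76)]
```

View pics/t9.png

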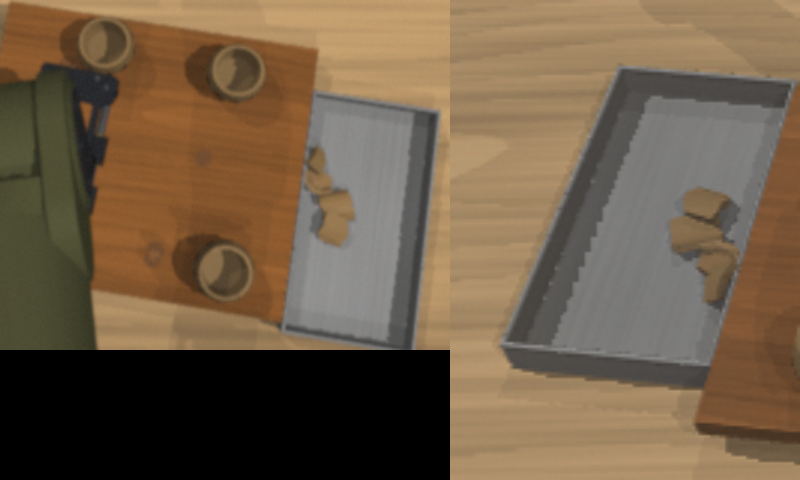

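All four sherds are in the tray: (317,160), (319,182), (337,205) and (333,232) in the left half. The board is clear and the cups haven't moved. The arm partly hides the bowl in the top view, so I'll check it in the scene view and then hand in.

```bash
python3 - <<'E'
from h import *
q=get_image('scene')
for c in('bowl','cup_1','sherd_2','tray'):print(c,[(np.round(d['uv']).tolist(),round(d['confidence'],2)) for d in recognise(q,c)])
print(get_state()['ft_force'])
print(close_job())
E
```

```text
bowl [([368.0, 177.0], 0.97)]
cup_1 [([268.0, 221.0], 0.83), ([200.0, 127.0], 0.8), ([190.0, 207.0], 0.73)]
sherd_2 [([149.0, 184.0], 0.65), ([139.0, 168.0], 0.5), ([146.0, 157.0], 0.49)]
tray [([123.0, 167.0], 0.76)]
[ 0.4599107  -0.24487707  0.3229629 ]
the job is handed in; nothing more can be done
None
```

All four sherds are in the scrap tray, and I've handed the job in after about 16 s of robot time. I swept them one at a time along the board and over the edge with nearly shut fingers: sherd_1, the foot, sherd_3, then sherd_2. None was picked up, and the turquoise look-alikes were left alone.

**Last checks:**
- **Sherds:** the last pictures from the top and scene cameras showed all four clay pieces in the tray and none on the part of the board in view. The arm hid the far end of the board in the final top view. Sherd_3 and the foot lie close against the board-side wall, but inside it.
- **Cups and bowl:** they were within about 2 px of their starting positions in the scene view. The top view put the bowl about 10 px off, probably because the arm partly hid it. The scene view put it within 2 px.
- **Tray:** it looked unmoved against the board, but I didn't measure its position separately.
- **Forces:** the wrist readings I saw stayed below 3 N, and the gripper was clear of everything at hand-in.

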